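# Make ready the fuse test bench: load and pin the fuses, bring the peak pointer home

## Robot

A 7-joint arm with a two-finger parallel gripper is mounted at the origin on the work surface. World frame = base frame: x ahead of the robot, y to its left, z up, the work surface at z = 0. Lengths are in m, angles in degrees, forces in N, time in s.
With the tool pointing down it reaches from about 0.425 to 1.025 m from the base axis. Payload 3.6 kg.
Tool frame: the origin (TCP) lies between the finger pads; the fingertips stand 22 mm ahead of it and the grasp point (between the pads) lies 3 mm ahead of it (arm.tip_reach is the distance from the TCP to the fingertips, in m); z points along the fingers, y is the direction in which the jaws open and shut (so a half turn about z gives the same grasp; the last joint's range is limited). The gripper opens to 85 mm and grips with 20 to 120 N. Pads are 22 mm wide; open, the fingers measure 114 mm over their backs; the gripper's body (76 mm by 85 mm) begins 54 mm behind the grasp point. The pads swing forward as they close: fully open they stand 13 mm farther back than shut.
Start: joints at [69.013, 33.873, 2.773, 92.16, -1.908, 54.013, -1.931], TCP at [0.195, -0.698, 0.253] pointing down, gripper open.
Joint ranges: [-153.93, 153.93], [-27.13, 128.08], [-72.61, 78.16], [10.71, 143.7], [-87.88, 267.88], [4.46, 118.87], [-176.78, 176.78]. Speed limits (degrees/s): [147.25, 147.25, 180, 180, 180, 180, 180].

## Interface

Orientations are given as [roll, pitch, yaw] about the fixed x, y, z axes, in that order (R = Rz(yaw) Ry(pitch) Rx(roll)).
In Python, from station import arm gives the robot as it stands. The module is installed in compiled form; this text tells all that it offers. Calls block until the motion is done:
- arm.move_to(position, orientation): joint-space move of the TCP to a pose.
- arm.movel(position, feed=0.15, frame=None): straight line of the TCP; frame=None keeps the orientation; feed is the mean speed in m/s.
- arm.move_joints(angles): joint-space move.
- arm.move_gripper(opening, f_grip=None): finger opening in m; f_grip is the grip in N (None keeps the last); returns when the fingers have stopped.
- arm.hold(seconds).
- arm.solve_ik(position, orientation): joint angles nearest the present ones, or None.
- arm.observe(): the state.
- arm.read_camera(name): name is "scene" or "top"; returns a dict with "pixels" (420x560x3 uint8, blue, green, red), "vfov" (degrees; the focal length in pixels is half the picture's height over the tangent of half this angle, whatever the lens; pixels are square), "cx", "cy" (the principal point, pixels), "R" (3x3) and "t" (3): a world point X has camera coordinates R X + t. Camera axes: x right, y down, z forward; pixel columns grow to the right and rows downward; lengths in m; the calibration is good to about 2 mm. A picture is of the moment at which its call begins. There is no depth.
A pose or a line that the arm cannot do raises arm.Unreachable and nothing moves.
- arm.finish_job(): hands the job in, once; it reports no verdict.
The state is a dict: "clock": time; "joints": joint angles; "dq": joint speeds; "joint_efforts": joint torques, N m; "tcp_pos": TCP position; "ee_rot": TCP orientation; "force": force on the tool from outside, world axes, zero at the start; "wrist_torque": the same for the moment, N m; "opening": finger opening in m.
Only numpy, scipy, OpenCV 4.12 (cv2) and the standard library are available. Lean on these libraries where they do the work, as an engineer would, in place of code of your own. Each camera call takes 0.05 s, during which the arm holds its last target.

## Task

Get the fuse bench ready for its next test run. Before anything goes into the jig, press the red stop button right down to make the bench dead; then lay every ceramic fuse that is on the bench into a jig station of its own, put a blue-handled pin fully home through each fuse's near eyelet into the bored brass terminal below, and turn the ammeter's reset knob back until the red peak pointer is at its zero stop. Leave any pin you do not need in the rack and the other things on the bench where they are.

Things in the scene. Friction and masses are not known exactly. Their poses are not given: they have to be found in the camera images.
- test_set: Grey steel enclosure 250 x 170 mm, 60 mm high, with a round white dial ammeter (rim 132 mm across, 6 mm high) and a red push button on its top. Fixed. Origin: centre of its underside; x along its 250 mm length from dial to button, z up. The dial's centre is at x = -50 mm, the button's at x = +75 mm, both at y = 0.
- reset_knob (a joint): Angle (rad) of the black reset knob at the dial's centre, red peak pointer attached. 0 = zero stop (hard stop, pointer at the brass peg), up to 4.2; grows clockwise seen from above, so turn it counter-clockwise to go home. Friction (0.04 N m) holds it. At 0 its bar lies along the test set's x axis, pointer towards -x; at q it has turned q clockwise from there.
- knob_grip (a point): Point on the knob's axis at the height to grip its upright bar (46 mm long, 16 mm thick, from 78 to 108 mm above the bench, over a round foot 38 mm across): 94 mm above the bench. Fixed to the test set; does not turn with the knob.
- stop (a joint): Travel (m) of the red push button: 0 = up, 0.008 = fully down. Spring return, fully down takes about 5 N.
- stop_top (a point): Centre of the red button's top face (44 mm across), pressed straight down.
- jig: Fixed steel plate 150 x 310 mm with three dark bakelite stations side by side, 100 mm apart along its y axis. Origin: centre of its underside; its -x edge faces the robot. The plate is 8 mm thick. Brass terminals stand up to 38 mm above the bench at both ends of each station.
- station_left (a point): Centre of the left station's seat (+y), 20 mm above the bench; axes as the jig's. A fuse body goes between the brass terminals (69 mm apart along x, 18 mm higher than the seat) and two low cheeks (45 mm apart along y, 8 mm higher), tags resting on the terminals. The near (-x) terminal has an upright bore for a pin, 15 mm diameter, 30 mm deep, at x = -46 mm.
- station_middle (a point): Centre of the middle station's seat (y = 0), 20 mm above the bench; axes as the jig's. A fuse body goes between the brass terminals (69 mm apart along x, 18 mm higher than the seat) and two low cheeks (45 mm apart along y, 8 mm higher), tags resting on the terminals. The near (-x) terminal has an upright bore for a pin, 15 mm diameter, 30 mm deep, at x = -46 mm.
- station_right (a point): Centre of the right station's seat (-y), 20 mm above the bench; axes as the jig's. A fuse body goes between the brass terminals (69 mm apart along x, 18 mm higher than the seat) and two low cheeks (45 mm apart along y, 8 mm higher), tags resting on the terminals. The near (-x) terminal has an upright bore for a pin, 15 mm diameter, 30 mm deep, at x = -46 mm.
- fuse1: Fuse link: square beige ceramic body 64 long (x), 40 wide, 40 mm high with silvery end caps and brown band; at each end a flat steel tag 27 mm wide, 4 mm thick (18 to 22 mm above the underside) sticks out 31 mm, with a 13 mm round eyelet at x = +46 and -46 mm. Same both ways round. 0.3 kg. Origin: centre of the body's underside, z up. None from the start = absent.
- fuse2: Fuse link: square beige ceramic body 64 long (x), 40 wide, 40 mm high with silvery end caps and brown band; at each end a flat steel tag 27 mm wide, 4 mm thick (18 to 22 mm above the underside) sticks out 31 mm, with a 13 mm round eyelet at x = +46 and -46 mm. Same both ways round. 0.3 kg. Origin: centre of the body's underside, z up. None from the start = absent.
- fuse3: Fuse link: square beige ceramic body 64 long (x), 40 wide, 40 mm high with silvery end caps and brown band; at each end a flat steel tag 27 mm wide, 4 mm thick (18 to 22 mm above the underside) sticks out 31 mm, with a 13 mm round eyelet at x = +46 and -46 mm. Same both ways round. 0.3 kg. Origin: centre of the body's underside, z up. None from the start = absent.
- rack: Fixed wooden pin rack 54 x 146 mm, 40 mm high, origin at the centre of its underside; three upright through holes of 11 mm diameter at y = -46, 0 and +46 mm, a pin in each at the start.
- pin1: Test pin, upright in the rack at the start: blue round handle 22 mm diameter, over a brass collar (26 mm diameter, 4 mm thick), below it a brass rod 8 mm diameter, 32 mm long, the last 8 mm tapering to 3 mm. 70 g. Origin: on the axis at the collar's underside (tip at z = -32, handle z = 4 to 48 mm). Fully home, the collar rests on the fuse's tag.
- pin2: Test pin, upright in the rack at the start: blue round handle 22 mm diameter, over a brass collar (26 mm diameter, 4 mm thick), below it a brass rod 8 mm diameter, 32 mm long, the last 8 mm tapering to 3 mm. 70 g. Origin: on the axis at the collar's underside (tip at z = -32, handle z = 4 to 48 mm). Fully home, the collar rests on the fuse's tag.
- pin3: Test pin, upright in the rack at the start: blue round handle 22 mm diameter, over a brass collar (26 mm diameter, 4 mm thick), below it a brass rod 8 mm diameter, 32 mm long, the last 8 mm tapering to 3 mm. 70 g. Origin: on the axis at the collar's underside (tip at z = -32, handle z = 4 to 48 mm). Fully home, the collar rests on the fuse's tag.
- ferrule1: Brass ferrule (tube), 30 mm across, 30 mm high; not to be disturbed. Origin: centre of underside.
- ferrule2: Brass ferrule (tube), 30 mm across, 30 mm high; not to be disturbed. Origin: centre of underside.
- spring: Steel contact spring, 25 mm across, 53 mm high, standing; not to be disturbed. Origin: centre of underside.
- holder_base: Old bakelite holder base, 85 x 55 x 24 mm (clips up to 38 mm); not to be disturbed. Origin: centre of underside.
- driver: Screwdriver lying on the bench; not to be disturbed.
- spray: Spray can, 52 mm across, 160 mm high; not to be disturbed. Origin: centre of underside.
- mug: Blue mug, 80 mm across, 90 mm high; not to be disturbed. Origin: centre of underside.
There are look-alikes about, which are no part of the job. What is shaped like the fuse3 but pink is not meant. What is shaped like the fuse2 but pink is not meant.

How it is judged:
By the outcome, as a careful person would: the job done as asked, in the order asked, and still so for the second after the job is handed in, with the robot touching nothing.
Of fuse1, fuse2, fuse3 only 2 to 3 are there at a start; the rules pass over those that are not, and their reading is None.
At some moment in a run one of fuse1, fuse2, fuse3 may be knocked a few centimetres aside while the robot is not near it.
It also fails if it takes over 210 s, if anything falls off the work surface, if the arm or the gripper's body presses on something with over 40 N, if the wrist force passes 120 N, or if a joint passes its speed limit or range.

## Working session

There is one attempt and no reset: what is moved stays moved. The work goes in short steps, each a Python script; the robot and the scene stay as the last script left them, time stands still between calls to the robot, and variables do not carry over. Pictures are saved under pics/ and viewed, and the job is handed in when it is done.

```bash
mkdir -p pics; python3 - <<'E'
from station import arm
import cv2,numpy as np
for n in("scene","top"):
    c=arm.read_camera(n); cv2.imwrite(f"pics/{n}0.png",c["pixels"]); print(n,c["vfov"],c["cx"],c["cy"],np.round(c["R"],3).tolist(),np.round(c["t"],3).tolist())
    for k in c: 
        if k not in("pixels","R","t"): print(k,c[k])
s=arm.observe();print(s["clock"],s["tcp_pos"],s["ee_rot"],s["opening"],s["force"],arm.tip_reach)
E
```

```text
scene 48.9903201706903 272.78594047401054 204.80498240786463 [[0.328, 0.945, -0.013], [0.486, -0.181, -0.855], [-0.81, 0.274, -0.519]] [-0.145, -0.187, 1.766]
vfov 48.9903201706903
cx 272.78594047401054
cy 204.80498240786463
top 45.74153415044167 282.0869386573805 209.7020353269552 [[0.02, -1.0, 0.009], [-0.992, -0.021, -0.122], [0.122, -0.006, -0.993]] [-0.039, 0.526, 1.604]
vfov 45.74153415044167
cx 282.0869386573805
cy 209.7020353269552
0.1 [ 0.19514207 -0.69751756  0.25224177] [-1.79883288e+02  6.76577964e-03  1.56332843e+01] 0.08571388297308066 [ 0.98481968  0.06198557 -0.57724363] 0.022
```

View pics/scene0.png

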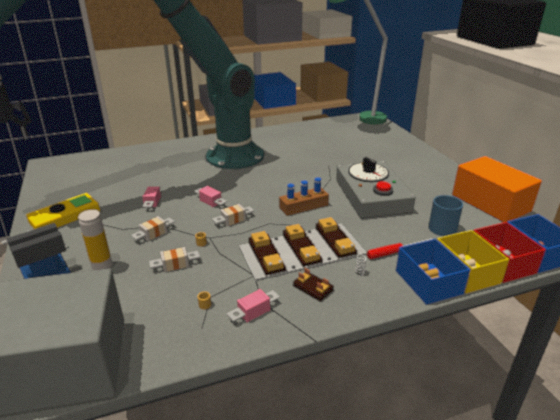

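View pics/top0.png

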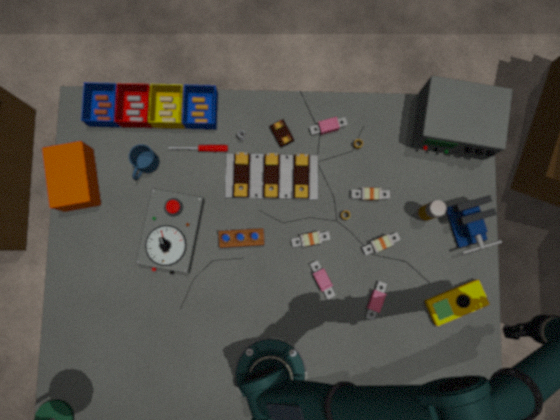

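The top view shows three beige fuses with brown bands at (371,194), (311,240) and (381,244). The pink look-alikes, which aren't wanted, are at (328,126), (322,280) and (376,300). I'll confirm with enlarged crops and refine the measurements.

```bash
python3 - <<'E'
import cv2
i=cv2.imread("pics/top0.png")
cv2.imwrite("pics/c1.png",cv2.resize(i[110:270,215:415],None,fx=4,fy=3.75*4/3.75,interpolation=cv2.INTER_CUBIC)[:600*1+40][:600])
cv2.imwrite("pics/c2.png",cv2.resize(i[140:290,130:280],None,fx=4,fy=4,interpolation=cv2.INTER_CUBIC))
E
```

```text
(no output)
```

View pics/c1.png

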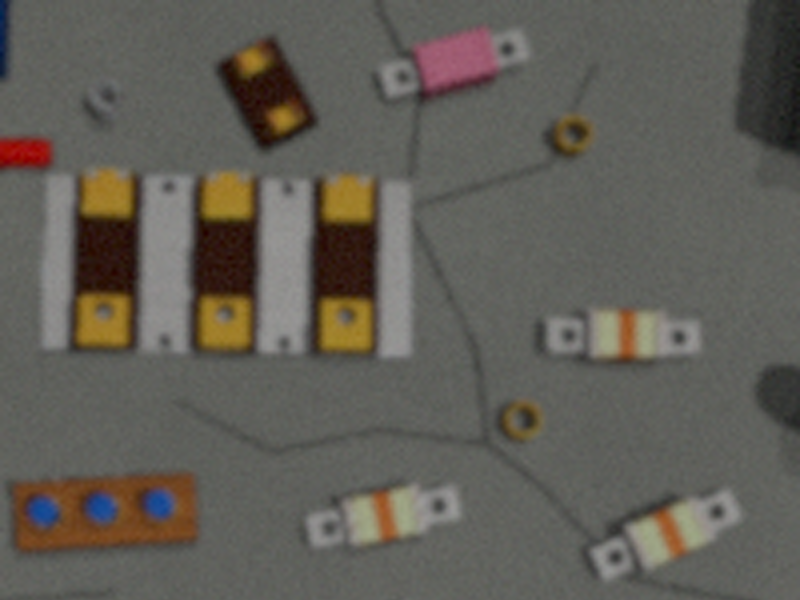

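View pics/c2.png

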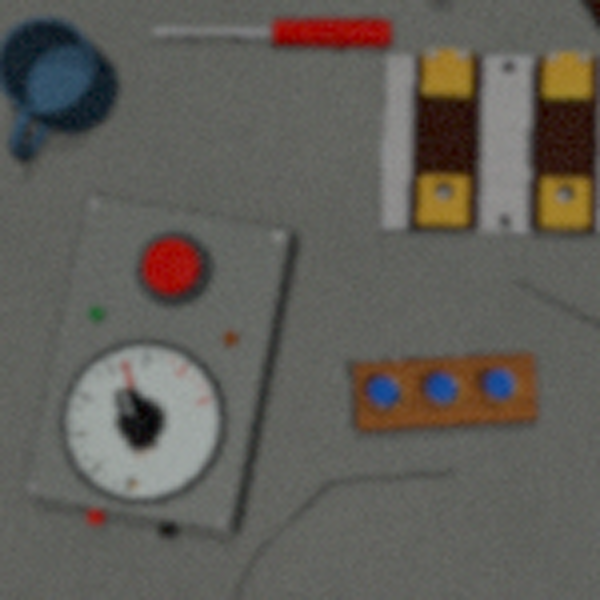

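The crops confirm three beige fuses with brown bands, at about (371,194), (311,239) and (382,244). All the look-alikes are pink. Next I'll average some frames for precise measurement and check the lens against known sizes.

```bash
cat > h.py <<'E'
import numpy as np,cv2,pickle
from station import arm
def grab(n,k=6):
    cs=[arm.read_camera(n) for _ in range(k)]
    c=cs[0]; c["img"]=np.mean([x["pixels"].astype(float) for x in cs],0).astype(np.uint8)
    c["f"]=210/np.tan(np.radians(c["vfov"]/2)); c["R"]=np.array(c["R"]);c["t"]=np.array(c["t"])
    return c
def proj(c,X):
    X=np.atleast_2d(X)@c["R"].T+c["t"]
    return np.c_[c["cx"]+c["f"]*X[:,0]/X[:,2],c["cy"]+c["f"]*X[:,1]/X[:,2]]
def ray(c,uv,z):
    uv=np.atleast_2d(uv).astype(float)
    d=np.c_[(uv[:,0]-c["cx"])/c["f"],(uv[:,1]-c["cy"])/c["f"],np.ones(len(uv))]@c["R"]
    C=-c["R"].T@c["t"]
    return C+d*((z-C[2])/d[:,2])[:,None]
def up(img,x0,y0,w,h,s,name):
    cv2.imwrite(name,cv2.resize(img[y0:y0+h,x0:x0+w],None,fx=s,fy=s,interpolation=cv2.INTER_CUBIC))
def load(n): return pickle.load(open(n,"rb"))
E
python3 - <<'E'
from h import *
for n in("top","scene"):
    c=grab(n); pickle.dump(c,open(n+".pkl","wb"))
    print(n,-c["R"].T@c["t"],c["f"])
t=load("top.pkl");s=load("scene.pkl")
i=t["img"]
up(i,220,145,105,60,7,"pics/jig.png")
up(s["img"],235,205,140,80,5.6,"pics/jigs.png")
h=cv2.cvtColor(i,cv2.COLOR_BGR2HSV)
# blue handles
def blobs(m,mn=8):
    n,l,st,ce=cv2.connectedComponentsWithStats(m.astype(np.uint8))
    return [(ce[k],st[k,4]) for k in range(1,n) if st[k,4]>=mn]
m=(h[...,0]>100)&(h[...,0]<125)&(h[...,1]>120); 
for b in blobs(m):print("blue",b)
m=((h[...,0]<6)|(h[...,0]>174))&(h[...,1]>150)
for b in blobs(m):print("red",b)
m=(h[...,0]>20)&(h[...,0]<32)&(h[...,1]>110)&(h[...,2]>90)
for b in blobs(m):print("gold",b)
m=(h[...,0]>5)&(h[...,0]<20)&(h[...,1]>110)&(h[...,2]>150)
for b in blobs(m):print("orange",b)
E
```

```text
top [ 0.3272165  -0.01813509  1.65672761] 497.8480905467968
scene [ 1.5683332  -0.3806823   0.75409574] 460.9061153326161
blue (array([ 97.26484907, 103.45764362]), np.int32(1027))
blue (array([199.67099166, 105.51714551]), np.int32(1079))
blue (array([143.39807692, 158.94615385]), np.int32(520))
blue (array([465.98024149, 226.39626784]), np.int32(911))
blue (array([254.36666667, 235.63333333]), np.int32(30))
blue (array([225.22580645, 237.4516129 ]), np.int32(31))
blue (array([239.74193548, 236.38709677]), np.int32(31))
red (array([130.93668342, 103.93467337]), np.int32(995))
red (array([213.04663212, 147.84455959]), np.int32(193))
red (array([425.04761905, 147.19047619]), np.int32(21))
red (array([172.45859873, 206.27388535]), np.int32(157))
red (array([153.5, 268.8]), np.int32(10))
gold (array([165.88592233, 104.75970874]), np.int32(824))
gold (array([278.27777778, 125.22222222]), np.int32(18))
gold (array([286.45454545, 140.54545455]), np.int32(11))
gold (array([358.88888889, 146.        ]), np.int32(9))
gold (array([241.7       , 159.55555556]), np.int32(90))
gold (array([271.48598131, 159.79439252]), np.int32(107))
gold (array([301.64220183, 160.44036697]), np.int32(109))
gold (array([240.32407407, 190.68518519]), np.int32(108))
gold (array([270.5       , 191.18644068]), np.int32(118))
gold (array([300.87919463, 191.32214765]), np.int32(149))
gold (array([347.22222222, 216.88888889]), np.int32(9))
gold (array([461.27865961, 300.90388007]), np.int32(1134))
orange (array([ 65.51362215, 174.02456454]), np.int32(2239))
orange (array([371.5, 193.5]), np.int32(32))
orange (array([310.72972973, 238.56756757]), np.int32(37))
orange (array([382.27777778, 243.05555556]), np.int32(36))
```

View pics/jig.png

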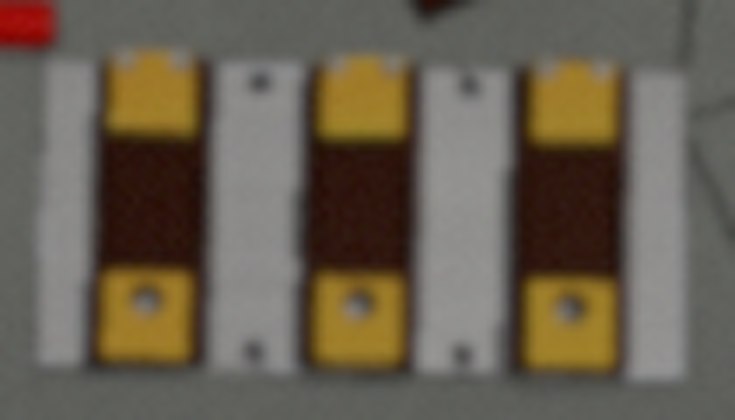

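View pics/jigs.png

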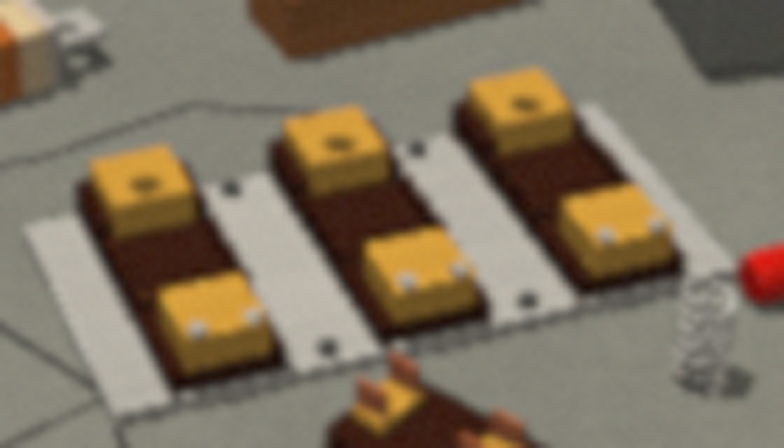

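```bash
cat > jigfit.py <<'E'
from h import *
from scipy.optimize import least_squares
t=load("top.pkl");s=load("scene.pkl")
def o(p,x0,y0,k): return (np.array(p,float)+.5)/k-.5+[x0,y0]
B=[(-.046,.1,.038),(-.046,0,.038),(-.046,-.1,.038)]
P=[(.075,.155,.008),(.075,-.155,.008),(-.075,-.155,.008),(-.075,.155,.008)]
T=o([(147,299),(358,305),(570,308),(47,60),(687,68),(686,380),(38,366)],220,145,7)
# scene: bores right..left ; corners
S=o([(526,103),(340,143),(145,184),(735,268),(122,415),(25,230),(595,105)],235,205,5.6)
M=np.array(B+P)
def W(p,M):
    c,sn=np.cos(p[2]),np.sin(p[2]);return np.c_[p[0]+c*M[:,0]-sn*M[:,1],p[1]+sn*M[:,0]+c*M[:,1],M[:,2]]
for nm,L in(("top",[(t,T)]),("scene",[(s,S)]),("both",[(t,T),(s,S)])):
    f=lambda p:np.concatenate([(proj(c,W(p,M))-U).ravel() for c,U in L])
    r=least_squares(f,[.6,0,0]);print(nm,r.x[:2],np.degrees(r.x[2]));print(np.round(r.fun.reshape(-1,2),1).tolist())
E
python3 jigfit.py
```

```text
top [0.64364991 0.00920633] 0.16874239315630715
[[0.1, -0.0], [0.4, -0.3], [0.4, -0.2], [-0.3, -0.0], [-0.0, 0.6], [-0.3, -0.2], [-0.3, 0.2]]
scene [0.64530387 0.012387  ] 0.655114741846674
[[-0.0, 0.1], [0.1, 0.2], [0.4, 0.4], [0.7, -0.5], [-0.7, 0.3], [-0.4, -0.4], [-0.1, -0.5]]
both [0.64457667 0.01112231] 0.3818379484372152
[[-0.4, -0.2], [-0.2, -0.6], [-0.1, -0.6], [-0.9, -0.1], [-0.7, 0.1], [-0.7, -0.6], [-0.8, 0.1], [-0.4, 0.2], [-0.3, 0.1], [-0.1, 0.3], [0.2, -0.4], [-1.5, 0.1], [-0.8, -0.6], [-0.4, -0.4]]
```

```bash
python3 - <<'E'
from h import *
t=load("top.pkl");s=load("scene.pkl")
up(t["img"],130,180,80,100,6,"pics/ts.png")
up(s["img"],335,145,85,75,8,"pics/tss.png")
up(t["img"],285,175,125,90,6,"pics/fu.png")
up(s["img"],130,190,130,90,6,"pics/fus.png")
E
```

```text
(no output)
```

View pics/ts.png

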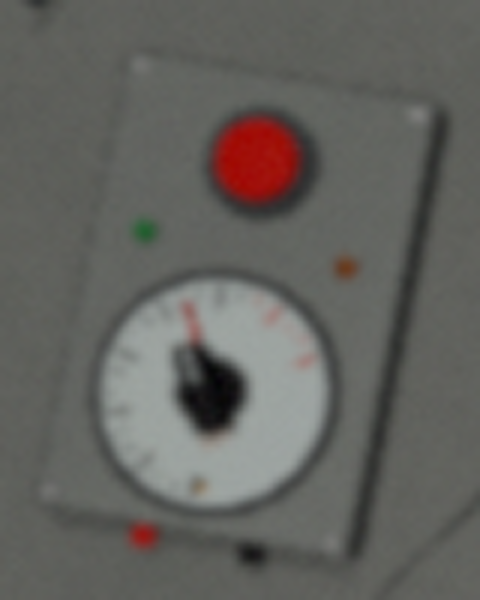

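View pics/tss.png

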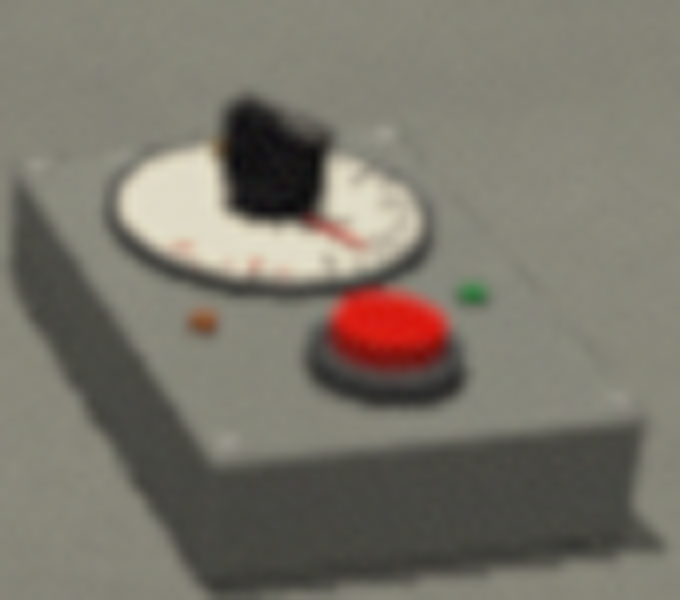

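View pics/fu.png

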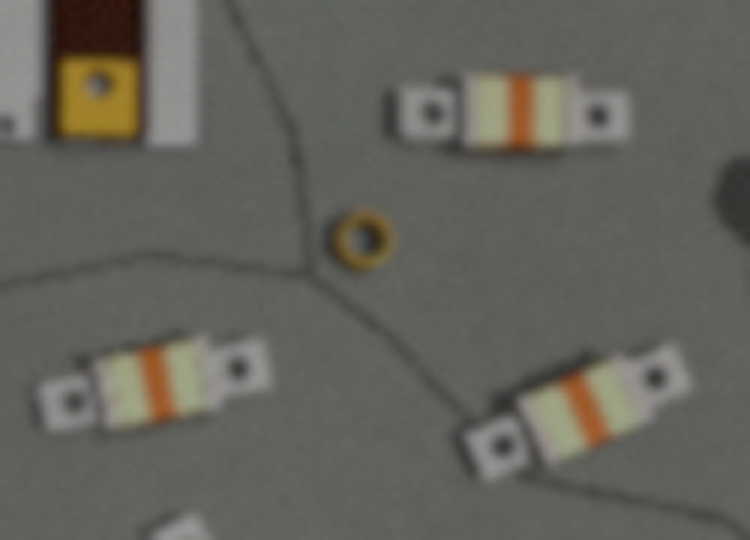

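View pics/fus.png

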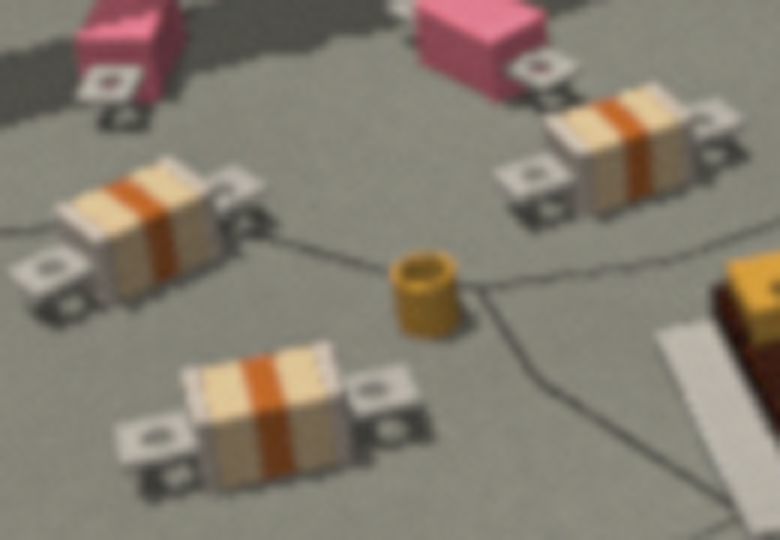

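```bash
cat > fit2.py <<'E'
from h import *
from scipy.optimize import least_squares
t=load("top.pkl");s=load("scene.pkl")
def o(p,x0,y0,k): return (np.array(p,float)+.5)/k-.5+[x0,y0]
T={"A":[(72,402),(238,368)],"B":[(432,114),(599,117)],"C":[(502,446),(656,378)]}
S={"A":[(537,176),(715,118)],"B":[(157,437),(375,390)],"C":[(55,270),(240,188)]}
for k in T:
    for n,c,P in(("t",t,o(T[k],285,175,6)),("s",s,o(S[k],130,190,6))):
        w=ray(c,P,.022);m=w.mean(0);d=w[1]-w[0]
        print(k,n,np.round(w.mean(0),4),"len",np.hypot(*d[:2]).round(4),"yaw",np.degrees(np.arctan2(d[1],d[0])).round(1))
print("dial",ray(t,o([(213,392)],130,180,6),.066), "s",ray(s,o([(268,213)],335,145,8),.066))
def tri(pt,ps):
    f=lambda X:np.r_[(proj(t,X)-pt).ravel(),(proj(s,X)-ps).ravel()]
    r=least_squares(f,[.5,.2,.05]);return r.x,r.fun
print("button",tri(o((258,160),130,180,6),o((390,322),335,145,8)))
print("btn@.078",ray(t,o([(258,160)],130,180,6),.078))
cor=o([(128,55),(443,102),(42,512),(347,555)],130,180,6); print("corners",np.round(ray(t,cor,.06),4).tolist())
print("peg",ray(t,o([(198,485)],130,180,6),.07),"pointer tip",ray(t,o([(185,303)],130,180,6),.07))
print("pins",np.round(ray(t,[(225.2,237.5),(239.7,236.4),(254.4,235.6)],.068),4).tolist())
up(s["img"],270,170,65,50,12,"pics/racks.png");up(t["img"],210,220,65,35,12,"pics/rackt.png")
E
python3 fit2.py
```

```text
A t [ 0.4336 -0.1238  0.022 ] len 0.093 yaw -77.3
A s [ 0.435  -0.1186  0.022 ] len 0.0991 yaw 102.4
B t [ 0.5872 -0.3218  0.022 ] len 0.0927 yaw -89.8
B s [ 0.5887 -0.3201  0.022 ] len 0.0936 yaw 90.3
C t [ 0.4236 -0.3564  0.022 ] len 0.0932 yaw -65.3
C s [ 0.4261 -0.3507  0.022 ] len 0.0997 yaw 113.8
dial [[0.40160554 0.34183979 0.066     ]] s [[0.40273181 0.34284908 0.066     ]]
button (array([0.52520323, 0.32229766, 0.08207217]), array([-0.60074029, -0.3318927 , -0.63405733,  0.10238987]))
btn@.078 [[0.52468831 0.32121509 0.078     ]]
corners [[0.5826, 0.3978, 0.06], [0.5606, 0.227, 0.06], [0.3366, 0.4305, 0.06], [0.3172, 0.2682, 0.06]]
peg [[0.35229929 0.34645475 0.07      ]] pointer tip [[0.44831378 0.3580674  0.07      ]]
pins [[0.429, 0.1512, 0.068], [0.4335, 0.1051, 0.068], [0.437, 0.0583, 0.068]]
```

```bash
sleep 3
```

```text
(no output)
```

View pics/racks.png

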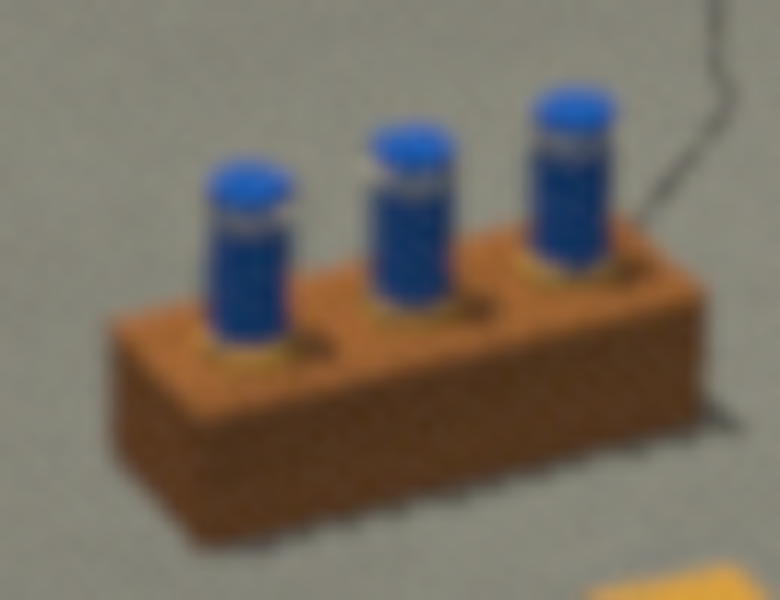

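View pics/rackt.png

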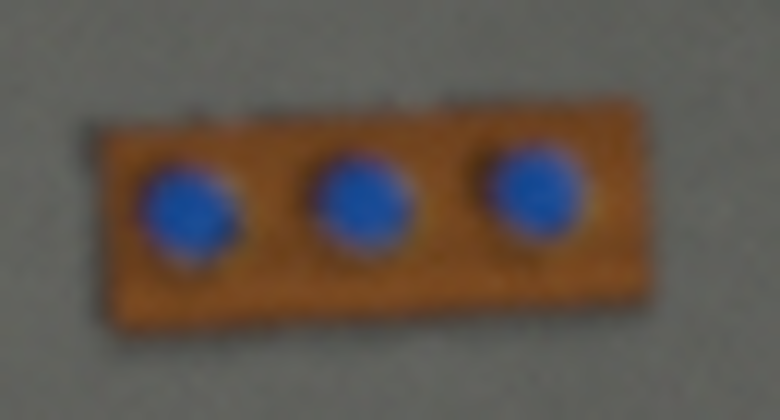

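Measurements are consistent: fuse eyelets come out 93 mm apart against 92, and dial to button is 124.9 mm against 125. I'll check that all poses are reachable.

```bash
cat >> h.py <<'E'
def norm(a): return (a+180)%360-180
def ikopts(x,y,z,yaw,sym=True):
    out=[]
    for w in ([yaw,yaw+180] if sym else [yaw]):
        q=arm.solve_ik([x,y,z],[180,0,norm(w)])
        if q is not None: out.append((norm(w),np.array(q)))
    return out
def go(x,y,z,yaw,sym=True):
    q0=np.array(arm.observe()["joints"])
    o=ikopts(x,y,z,yaw,sym)
    w,q=min(o,key=lambda a:np.abs(a[1]-q0).max())
    arm.move_to([x,y,z],[180,0,w]); return w
def st():
    s=arm.observe(); print("t%.1f"%s["clock"],np.round(s["tcp_pos"],4),np.round(s["ee_rot"],1),"F",np.round(s["force"],1),"T",np.round(s["wrist_torque"],2),"op %.4f"%s["opening"],"j7 %.0f"%s["joints"][6]); return s
E
python3 - <<'E'
from h import *
L={"btn":(.525,.3215,.11,0),"k0":(.4016,.3418,.103,19),"k1":(.4016,.3418,.103,170),"A":(.434,-.1235,.03,-77),"B":(.587,-.3215,.03,-90),"C":(.424,-.356,.03,-65),"A'":(.434,-.1235,.03,13),"B'":(.587,-.3215,.03,0),"C'":(.424,-.356,.03,25),
"sl":(.644,.11,.05,0),"sm":(.644,.01,.05,0),"sr":(.644,-.09,.05,0),"bore":(.598,.01,.08,0),"p":(.433,.105,.08,85),"p3":(.437,.058,.2,85)}
for k,v in L.items(): print(k,[(round(w),np.round(q).astype(int).tolist()) for w,q in ikopts(*v)])
for yaw in range(19,200,20): print(yaw,[(round(w),int(q[6])) for w,q in ikopts(.4016,.3418,.103,yaw)])
E
```

```text
btn [(0, [-36, 37, 0, 112, 0, 31, -126]), (-180, [-8, 43, -41, 111, 42, 42, 16])]
k0 [(19, [-30, 34, -20, 123, 26, 27, -142]), (-161, [-4, 49, -62, 122, 60, 49, 6])]
k1 [(170, [-3, 50, -64, 122, 61, 51, -24]), (-10, [-34, 34, -15, 123, 20, 25, -165])]
A [(-77, [4, 40, 9, 134, -42, 8, -115]), (103, [15, 39, -6, 134, 29, 8, -5])]
B [(-90, [9, 49, 24, 107, -36, 32, -123]), (90, [31, 46, -9, 106, 13, 29, 13])]
C [(-65, [26, 43, 12, 122, -27, 18, -93]), (115, [44, 42, -12, 121, 25, 20, 36])]
A' [(13, [10, 39, 0, 134, -3, 7, -64]), (-167, [22, 40, -16, 134, 53, 13, 61])]
B' [(0, [22, 46, 5, 106, -7, 28, -58]), (-180, [45, 50, -31, 105, 41, 37, 80])]
C' [(25, [35, 42, 0, 121, -1, 17, -29]), (-155, [13, 47, 33, 122, -58, 28, -154])]
sl [(0, [-18, 44, 7, 108, -10, 28, -95]), (-180, [9, 48, -35, 107, 43, 39, 39])]
sm [(0, [-9, 44, 6, 109, -9, 28, -87]), (-180, [19, 48, -37, 108, 45, 39, 45])]
sr [(0, [1, 44, 4, 108, -6, 28, -81]), (-180, [28, 49, -36, 107, 45, 39, 55])]
bore [(0, [-9, 39, 5, 115, -7, 27, -88]), (-180, [20, 44, -37, 114, 43, 37, 45])]
p [(85, [-13, 33, -9, 134, 20, 15, -45]), (-95, [24, 48, -62, 132, 68, 45, 87])]
p3 [(85, [13, 21, -33, 129, 21, 34, -40]), (-95, [33, 30, -61, 129, 40, 43, 119])]
19 [(19, -141), (-161, 5)]
39 [(39, -123), (-141, 25)]
59 [(59, -108), (-121, 45)]
79 [(79, -89), (-101, 65)]
99 [(99, -73), (-81, 85)]
119 [(119, -66), (-61, 105)]
139 [(139, -42), (-41, 125)]
159 [(159, -31), (-21, -123)]
179 [(179, -14), (-1, -156)]
199 [(-161, 5), (19, -141)]
```

```bash
python3 - <<'E'
from h import *
st()
arm.move_gripper(0.0,40); print(arm.tip_reach)
go(.5,-.1,.35,0,False); st()
go(.525,.3215,.16,0,False); st()
arm.movel([.525,.3215,.112],.1); s=st(); print(arm.tip_reach)
z=.110
while z>.088:
    arm.movel([.525,.3215,z],.05); s=arm.observe(); F=s["force"][2]; print(round(z,4),round(s["tcp_pos"][2],4),np.round(s["force"],1))
    if F>14: break
    z-=.001
arm.hold(.3); st(); c=grab("scene",1); up(c["img"],335,100,120,110,5,"pics/press.png")
arm.movel([.525,.3215,.20],.15); st()
E
```

```text
t0.7 [ 0.1953 -0.6982  0.2533] [-180.     0.    15.6] F [-0.1 -1.   0.4] T [-0.02 -0.02 -0.01] op 0.0851 j7 -2
0.022
t3.9 [ 0.5    -0.101   0.3499] [ 1.8e+02  0.0e+00 -1.0e-01] F [-0.7 -0.   0. ] T [ 0.02  0.03 -0.02] op 0.0002 j7 -87
t5.6 [0.5262 0.3198 0.1604] [ 1.799e+02 -1.000e-01 -1.000e-01] F [ 1.   0.2 -0.3] T [-0.   -0.01  0.03] op 0.0003 j7 -140
t6.2 [0.5252 0.3215 0.112 ] [-180.   -0.   -0.] F [ 0.2 -0.1 -0.1] T [ 0.04 -0.    0.01] op 0.0002 j7 -142
0.022
0.11 0.1105 [ 0.1 -0.4 -0.4]
0.109 0.1091 [ 0.6  0.1 -0.3]
0.108 0.1079 [ 0.3 -0.2  1. ]
0.107 0.1069 [-0.2  0.3  0.7]
0.106 0.1061 [-0.  -1.5  1.4]
0.105 0.1051 [0.8 0.4 2. ]
0.104 0.1041 [ 0.4 -0.9  3.8]
0.103 0.1031 [0.1 0.2 2.7]
0.102 0.1021 [-0.3  0.   3.6]
0.101 0.1011 [0.6 0.4 3.6]
0.1 0.1001 [ 1.  -0.1  4.1]
0.099 0.0991 [ 0.2 -0.5  5. ]
0.098 0.0982 [-0.3  0.2  5.9]
0.097 0.098 [-0.5 -1.6 11.5]
0.096 0.0979 [-2.8 -2.1 17. ]
t10.2 [0.5251 0.3216 0.0979] [180.  -0.  -0.] F [-2.4 -1.4 16.6] T [-0.48  0.53 -0.01] op 0.0001 j7 -143
t11.1 [0.5242 0.3208 0.1987] [1.799e+02 1.000e-01 0.000e+00] F [ 0.8 -0.1 -0. ] T [-0.04  0.02  0.02] op 0.0001 j7 -139
```

View pics/press.png

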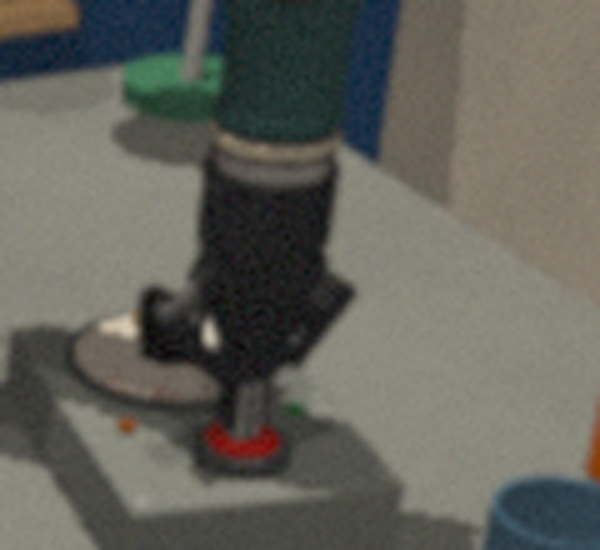

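The button went down: contact at about 0.106, hard stop at 0.098 (8 mm of travel) with 17 N. Next is the knob, with the bar at about 19°.

```bash
python3 - <<'E'
from h import *
X,Y=.4018,.3418
arm.move_gripper(.05,30)
w=go(X,Y,.18,19,False); st()
arm.movel([X,Y,.103],.1); s=st()
arm.move_gripper(0.0,30); s=st()
y=19
while y<172:
    y=min(y+17,173); arm.move_to([X,Y,.103],[180,0,y]); s=arm.observe(); print(y,round(s["ee_rot"][2],1),np.round(s["force"],1),np.round(s["wrist_torque"],2),round(s["opening"],4))
    if abs(s["wrist_torque"][2])>.35: break
st()
E
```

```text
t12.2 [0.4013 0.3421 0.1802] [-180.    -0.    19.1] F [ 0.9 -0.7  0.2] T [-0.03  0.02 -0.03] op 0.0505 j7 -135
t13.2 [0.4022 0.3421 0.1033] [-180.   -0.   19.] F [-0.3  0.1  0.3] T [ 0.07 -0.03 -0.03] op 0.0501 j7 -140
t13.6 [0.402  0.3425 0.1037] [-1.799e+02 -1.000e-01  1.900e+01] F [-1.5  0.3  4.7] T [ 0.03  0.18 -0.03] op 0.0155 j7 -140
36 36.0 [-1.9 -0.9  5.9] [-0.07  0.13  0.01] 0.0153
53 53.0 [ 0.1 -0.8  5.7] [-0.19 -0.02  0.01] 0.0153
70 70.0 [ 0.7 -1.   6.6] [-0.25 -0.2   0.04] 0.015
87 87.0 [ 1.7 -1.5  6.5] [-0.29 -0.42  0.  ] 0.0155
104 103.9 [ 2.4 -0.9  6.1] [-0.29 -0.55  0.01] 0.0152
121 120.9 [ 3.2 -1.3  5.3] [-0.23 -0.74  0.06] 0.0155
138 137.9 [ 4.3 -0.5  4.7] [-0.03 -0.92  0.01] 0.0153
155 154.9 [5.1 0.8 4.1] [ 0.06 -1.06  0.03] 0.0153
172 171.8 [5.9 0.6 3. ] [ 0.21 -1.05 -0.38] 0.0152
t16.6 [0.4055 0.343  0.1038] [179.8   0.2 171.8] F [5.9 0.6 3. ] T [ 0.21 -1.05 -0.38] op 0.0152 j7 -19
```

```bash
python3 - <<'E'
from h import *
X,Y=.404,.342
arm.move_to([X,Y,.1045],[180,0,174]); s=st()
arm.move_to([X,Y,.1045],[180,0,176]); s=st()
arm.move_to([X,Y,.1045],[180,0,171]); s=st()
arm.move_gripper(.05); st()
arm.movel([X,Y,.20],.15)
go(.5,.15,.30,90,False); st()
c=grab("top",3);up(c["img"],130,180,80,100,6,"pics/kn.png")
cv2.imwrite("pics/top1.png",c["img"])
E
```

```text
t16.9 [0.4057 0.3429 0.1039] [179.8  -0.  173.7] F [ 3.1  4.  -7.8] T [ 0.96 -0.74 -0.96] op 0.0156 j7 -17
t17.1 [0.4059 0.3428 0.104 ] [179.9   0.  175.6] F [ 3.7  4.7 -7.2] T [ 0.84 -0.86 -1.15] op 0.0155 j7 -15
t17.4 [0.4056 0.3428 0.1039] [1.798e+02 1.000e-01 1.710e+02] F [ 4.6  4.4 -9.8] T [ 0.82 -0.81 -0.08] op 0.0153 j7 -19
t17.8 [0.4036 0.3418 0.1046] [-180.   -0.  171.] F [-0.3  0.1  1.2] T [-0.01 -0.09 -0.04] op 0.0503 j7 -19
t19.5 [0.499  0.1508 0.2992] [-179.9   -0.    90.2] F [0.1 1.1 0.9] T [-0.03  0.01  0.03] op 0.0499 j7 -48
```

View pics/kn.png

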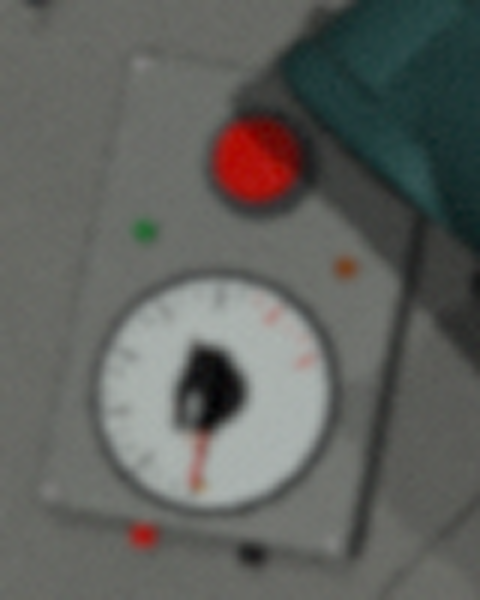

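View pics/top1.png

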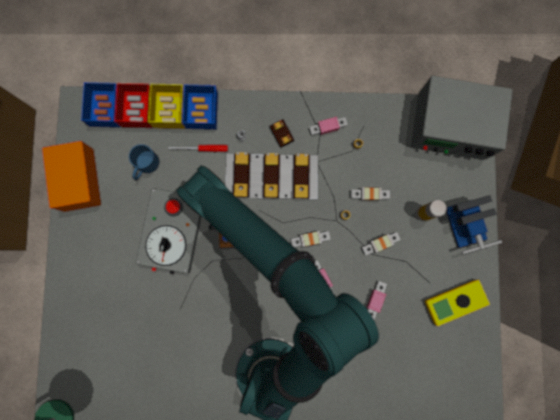

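The pointer is on the brass peg (crop (197,485)) and the fuses haven't moved. For fuse A I'll squeeze it lengthwise to centre it, back off and photograph it. That gives the camera-to-robot offset.

```bash
python3 - <<'E'
from h import *
X,Y,yaw=.4345,-.1225,-77.3
arm.move_gripper(.085,25)
w=go(X,Y,.15,yaw+90); st()
arm.movel([X,Y,.053],.12); st()
arm.move_gripper(.0,25); arm.hold(.2); s=st(); 
arm.move_gripper(.085); s2=st()
arm.movel([X,Y,.15],.2)
go(.5,.2,.3,90,False); st()
for n in("top","scene"):
    c=grab(n,5); pickle.dump(c,open(n+"A.pkl","wb"))
    if n=="top": up(c["img"],285,215,60,50,12,"pics/At.png")
    else: up(c["img"],205,195,60,45,12,"pics/As.png")
E
```

```text
t21.3 [ 0.4359 -0.1216  0.1505] [-1.80e+02 -1.00e-01  1.28e+01] F [-0.2  1.  -0.2] T [ 0.04 -0.    0.04] op 0.0849 j7 -96
t22.3 [ 0.4349 -0.1223  0.0533] [180.   -0.   12.7] F [-0.6 -0.2 -0.3] T [-0.01 -0.02 -0.02] op 0.0852 j7 -107
t22.8 [ 0.4349 -0.1225  0.0539] [ 1.80e+02 -1.00e-01  1.27e+01] F [-1.   0.5  6.2] T [ 0.17  0.19 -0.02] op 0.0626 j7 -107
t23.2 [ 0.4345 -0.1226  0.053 ] [180.   -0.   12.7] F [ 0.4 -1.1 -0. ] T [-0.03 -0.01 -0.04] op 0.0850 j7 -107
t25.2 [0.4999 0.198  0.2986] [-1.799e+02  1.000e-01  8.990e+01] F [ 0.1  0.2 -0.4] T [-0.02 -0.05  0.02] op 0.0849 j7 -57
```

View pics/At.png

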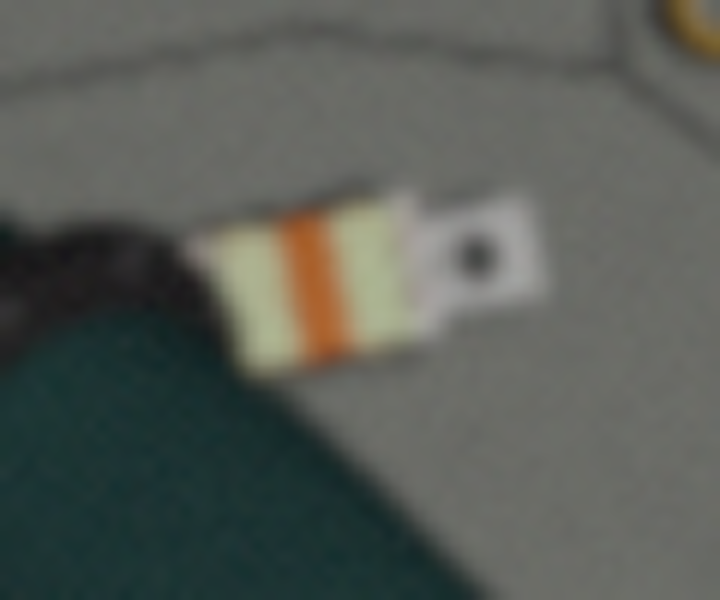

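View pics/As.png

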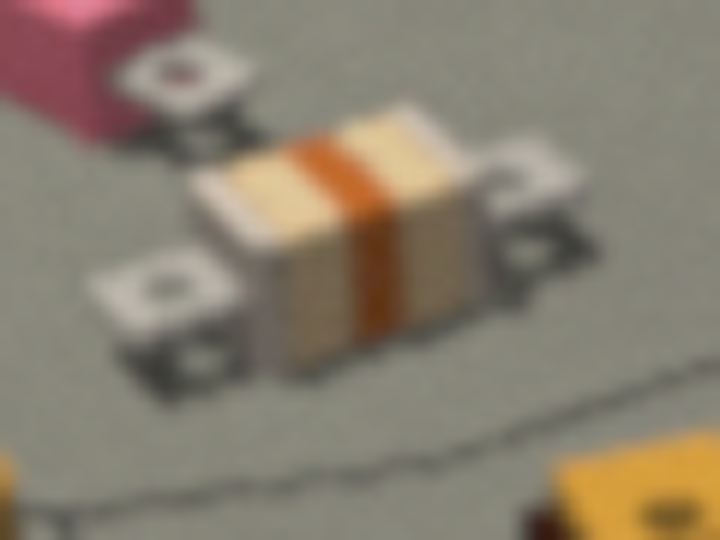

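```bash
python3 - <<'E'
from h import *
t=load("topA.pkl");s=load("sceneA.pkl")
def o(p,x0,y0,k): return (np.array(p,float)+.5)/k-.5+[x0,y0]
u=np.array([np.cos(np.radians(-77.3)),np.sin(np.radians(-77.3))])
for n,c,p in(("t",t,o([(478,258)],285,215,12)),("s",s,o([(168,288)],205,195,12))):
    w=ray(c,p,.022)[0]; d=w[:2]-np.array([.4346,-.1226]); print(n,w,"along",d@u-.046,"across",d@np.array([-u[1],u[0]]))
# body edges of caps in top (z=.040): right cap outer edge
w=ray(t,o([(193,243),(250,380),(400,195),(437,335)],285,215,12),.040);print(np.round(w,4).tolist())
d=(w[:,:2]-[.4346,-.1226])@u;print(d)
E
```

```text
t [ 0.44346099 -0.16959031  0.022     ] along 0.0017887211938781705 across -0.0016864404964834125
s [ 0.44311788 -0.16800131  0.022     ] along 0.000163174208775832 across -0.0016718205871378861
[[0.4447, -0.0906, 0.04], [0.4079, -0.1066, 0.04], [0.4589, -0.1466, 0.04], [0.4211, -0.157, 0.04]]
[-0.02902191 -0.02151239  0.02872254  0.03060694]
```

```bash
python3 - <<'E'
from h import *
X,Y,yaw=.4345,-.1226,-77.3
arm.move_gripper(.070,45)
w=go(X,Y,.15,yaw); st()
arm.movel([X,Y,.039],.12); st()
arm.move_gripper(.0,45); arm.hold(.2); s=st(); 
arm.movel([X,Y,.16],.15); st()
g=np.radians(.4); jx,jy=.6445,.0115
x,y=jx-.1*np.sin(g),jy+.1*np.cos(g)
w=go(x,y,.16,.4); st(); print(x,y)
arm.movel([x,y,.039+.045],.12); st()
c=grab("scene",5); pickle.dump(c,open("sceneH.pkl","wb")); up(c["img"],265,190,110,80,7,"pics/H.png")
c=grab("top",5); pickle.dump(c,open("topH.pkl","wb"));up(c["img"],220,140,110,80,7,"pics/Ht.png")
E
```

```text
t27.3 [ 0.436  -0.1214  0.1507] [179.8  -0.  102.8] F [ 0.6 -0.4  0.1] T [-0.03 -0.    0.01] op 0.0700 j7 -27
t28.4 [ 0.4349 -0.1223  0.0393] [180.    0.  102.7] F [ 0.1 -0.6  0.5] T [0.05 0.   0.02] op 0.0700 j7 -46
t29.0 [ 0.4352 -0.1226  0.0398] [179.9   0.  102.7] F [-0.3 -0.4  5.8] T [ 0.03  0.03 -0.05] op 0.0392 j7 -46
t29.9 [ 0.4335 -0.1228  0.1592] [-179.9   -0.   102.7] F [-0.4 -0.6 -3. ] T [ 0.01 -0.05  0.02] op 0.0388 j7 -25
t31.1 [0.6431 0.1101 0.1588] [-1.799e+02 -1.000e-01 -1.797e+02] F [ 0.  -0.1 -3.3] T [-0.01  0.01  0.01] op 0.0394 j7 27
0.6438018739702038 0.11149756307053947
t31.9 [0.6442 0.1121 0.0845] [ 179.9    0.  -179.6] F [ 0.2  1.2 -2.7] T [ 0.03 -0.02 -0.02] op 0.0392 j7 24
```

View pics/H.png

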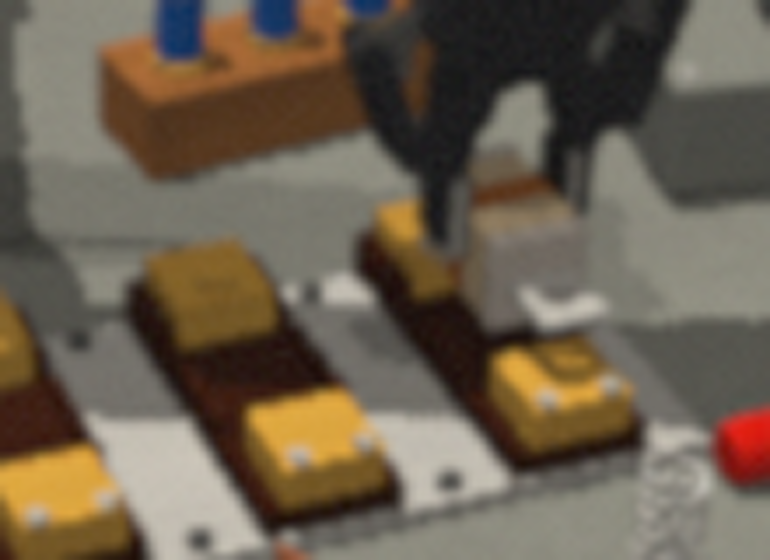

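View pics/Ht.png

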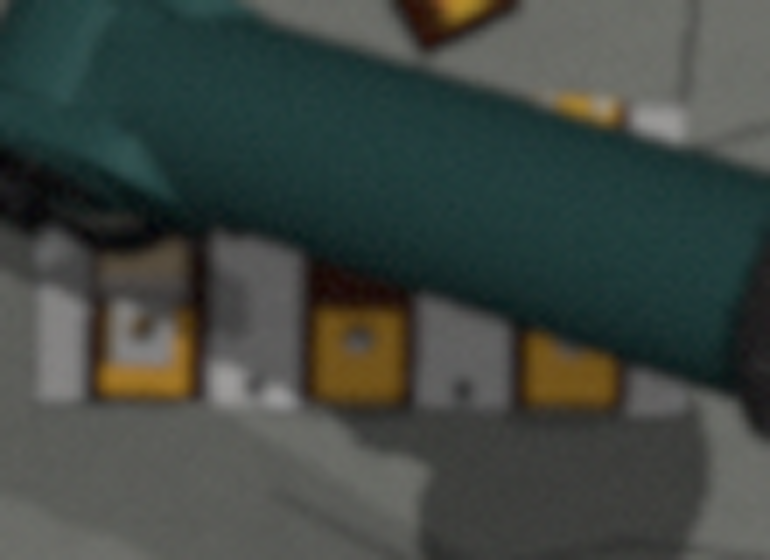

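```bash
python3 - <<'E'
from h import *
t=load("topH.pkl")
def o(p,x0,y0,k): return (np.array(p,float)+.5)/k-.5+[x0,y0]
e=ray(t,o([(142,327)],220,140,7),.0665)[0]
tr=np.array([.6440-.046,.1118])
b=ray(t,o([(147,334),(357,340)],220,140,7),.038)
off=tr-e[:2]; print("eye",e,"off",off); print("bores corr",b[:,:2]+off)
# tag outer edges: tag left/right at near-end corners z .0665
w=ray(t,o([(108,367),(177,367)],220,140,7),.0665);print("tag near corners corr",w[:,:2]+off)
# terminal near edge corners
w=ray(t,o([(97,397),(193,399)],220,140,7),.02);print(w[:,:2]+off)
E
```

```text
eye [0.59576753 0.1096031  0.0665    ] off [0.00223247 0.0021969 ]
bores corr [[0.59952932 0.11163958]
 [0.59878723 0.01286611]]
tag near corners corr [[0.57897116 0.12690592]
 [0.57965034 0.09509931]]
[[0.57176318 0.13584269]
 [0.57177242 0.0903162 ]]
```

Camera-to-robot offset for the top view is about (+2.2, +2.1) mm, which puts the jig at about (0.6457, 0.0116). I'll lower fuse A into the left station, watching the force.

```bash
cat >> h.py <<'E'
JX,JY,JG=.6457,.0116,np.radians(.35)
def J(x,y): return JX+np.cos(JG)*x-np.sin(JG)*y, JY+np.sin(JG)*x+np.cos(JG)*y
def lower(x,y,z0,z1,fmax=8,step=.002):
    f0=arm.observe()["force"][2]; z=z0
    while z>z1+1e-6:
        z=max(z-step,z1); arm.movel([x,y,z],.04); s=arm.observe(); F=np.array(s["force"])
        if F[2]-f0>fmax or np.hypot(*F[:2])>12: print("contact at",round(z,4),round(s["tcp_pos"][2],4),np.round(F,1)); return z,True
    print("down",round(z,4),np.round(F,1)); return z,False
E
python3 - <<'E'
from h import *
x,y=J(0,.1); st()
arm.movel([x,y,.0845],.05)
z,c=lower(x,y,.0845,.0585); st()
c=grab("scene",3); up(c["img"],265,190,110,80,7,"pics/P1.png")
E
```

```text
t32.4 [0.6439 0.1115 0.0842] [-180.     0.  -179.6] F [ 0.3 -0.4 -3.1] T [ 0.05  0.06 -0.03] op 0.0389 j7 24
contact at 0.0585 0.0599 [-1.4 -2.7  5. ]
t35.9 [0.6452 0.1118 0.0599] [-180.     0.  -179.6] F [-1.4 -2.7  5. ] T [-0.4   0.49  0.02] op 0.0391 j7 22
```

View pics/P1.png

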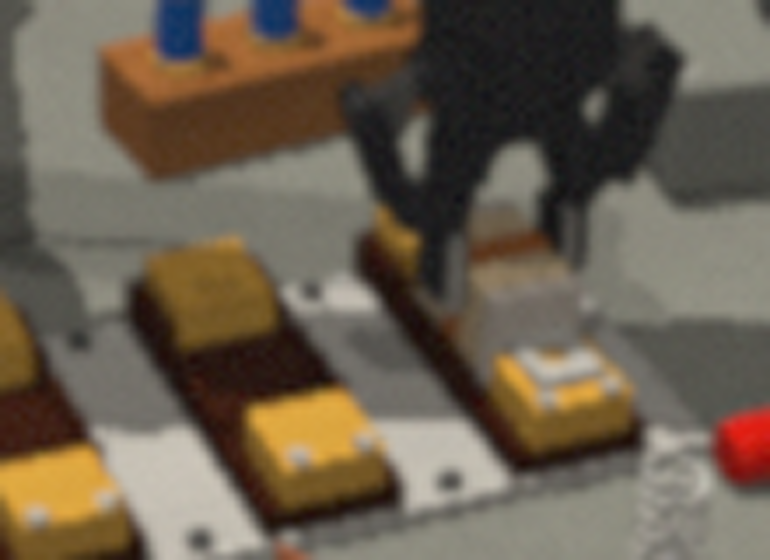

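Fuse A is seated, tag resting on the far terminal. I'll release it and look again before the next one.

```bash
python3 - <<'E'
from h import *
x,y=J(0,.1)
arm.move_gripper(.056); st()
arm.movel([x,y,.16],.15)
go(.5,.3,.3,90,False); st()
c=grab("top",5); pickle.dump(c,open("top2.pkl","wb"));up(c["img"],220,140,200,130,4,"pics/t2.png")
up(c["img"],340,175,75,90,8*.8,"pics/t2b.png")
E
```

```text
t36.4 [0.6453 0.1118 0.0585] [ 180.     0.  -179.6] F [ 0.3 -0.1  0.2] T [-0.02  0.01 -0.02] op 0.0560 j7 22
t38.7 [0.5004 0.299  0.299 ] [-1.799e+02  1.000e-01  9.000e+01] F [-0.3 -0.7  0.5] T [-0.01 -0.03  0.02] op 0.0559 j7 -66
```

View pics/t2.png

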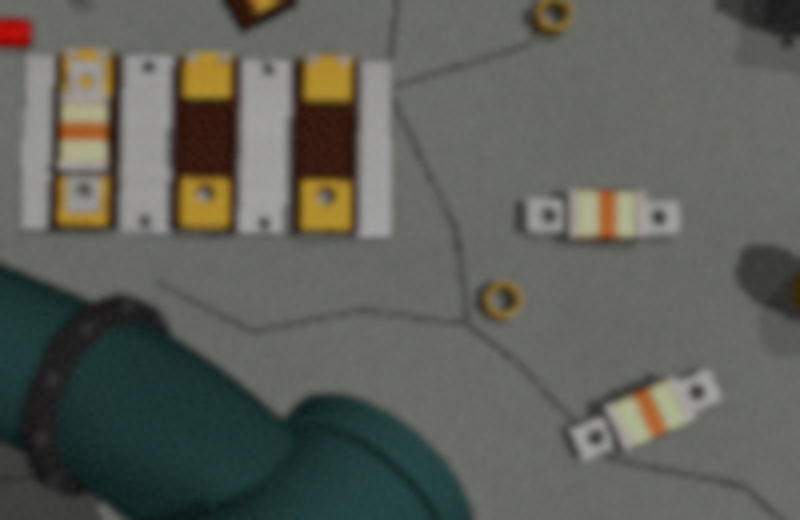

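View pics/t2b.png

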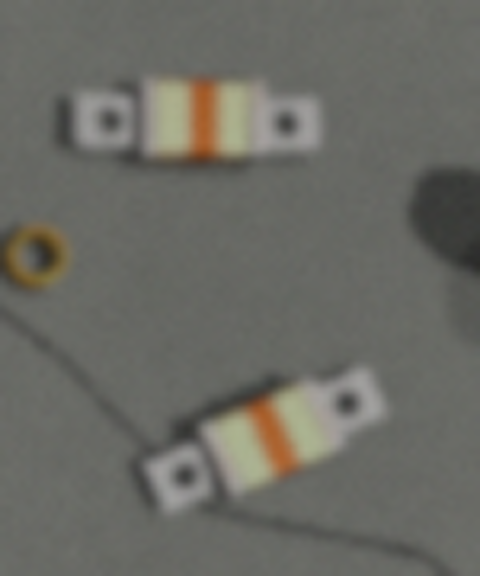

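Fuse A lies in the left station, and B and C haven't moved. Next: fuse C into the middle, then B into the right.

```bash
cat >> h.py <<'E'
def pick(X,Y,yaw):
    arm.move_gripper(.085,25)
    go(X,Y,.15,yaw+90)
    lower(X,Y,.15,.053,fmax=6,step=.0485)
    arm.move_gripper(.0,25); arm.hold(.1); s=st(); p=s["tcp_pos"]
    arm.move_gripper(.085); arm.movel([X,Y,.12],.2)
    arm.move_gripper(.070,45)
    go(X,Y,.12,yaw)
    lower(X,Y,.12,.039,fmax=6,step=.0405)
    arm.move_gripper(.0,45); arm.hold(.2); st()
    arm.movel([X,Y,.16],.15); s=st()
    assert .036<s["opening"]<.042
def place(sy):
    x,y=J(0,sy)
    go(x,y,.16,np.degrees(JG)); arm.movel([x,y,.086],.12); st()
    z,c=lower(x,y,.086,.0585); s=st()
    return s
E
python3 - <<'E'
from h import *
pick(.4258,-.3545,-65.5)
s=place(0)
if s["tcp_pos"][2]<.0608:
    arm.move_gripper(.056); x,y=J(0,0); arm.movel([x,y,.16],.15)
    go(.5,.3,.3,90,False); st()
    c=grab("top",5); pickle.dump(c,open("top3.pkl","wb"));up(c["img"],220,140,200,130,4,"pics/t3.png")
E
```

```text
down 0.053 [-0.5  0.5 -0.2]
t44.9 [ 0.426  -0.3547  0.0536] [179.9  -0.   24.5] F [-0.8  0.7  6.1] T [0.04 0.21 0.06] op 0.0626 j7 -69
down 0.039 [0.7 0.8 0.4]
t50.0 [ 0.4261 -0.3547  0.0395] [-180.    -0.   -65.5] F [-0.1  0.5  5.8] T [ 0.13  0.13 -0.05] op 0.0395 j7 -133
t51.0 [ 0.4249 -0.354   0.1591] [ 1.799e+02  1.000e-01 -6.550e+01] F [ 0.9  1.3 -3. ] T [-0.01  0.04  0.03] op 0.0391 j7 -130
t53.3 [0.6463 0.0117 0.0864] [-1.8e+02 -1.0e-01  3.0e-01] F [-0.2 -0.3 -2.4] T [ 0.   -0.04 -0.02] op 0.0390 j7 -120
down 0.0585 [-2.  -0.7  5.3]
t56.8 [0.6458 0.0116 0.0595] [180.   -0.    0.3] F [-2.  -0.7  5.3] T [-0.14  0.47 -0.02] op 0.0392 j7 -121
t59.3 [0.5008 0.2984 0.2989] [-1.799e+02  1.000e-01  8.980e+01] F [ 1.1 -0.3 -0.5] T [-0.   -0.09 -0.06] op 0.0566 j7 -65
```

```bash
ls pics/t3.png
```

```text
pics/t3.png
```

View pics/t3.png

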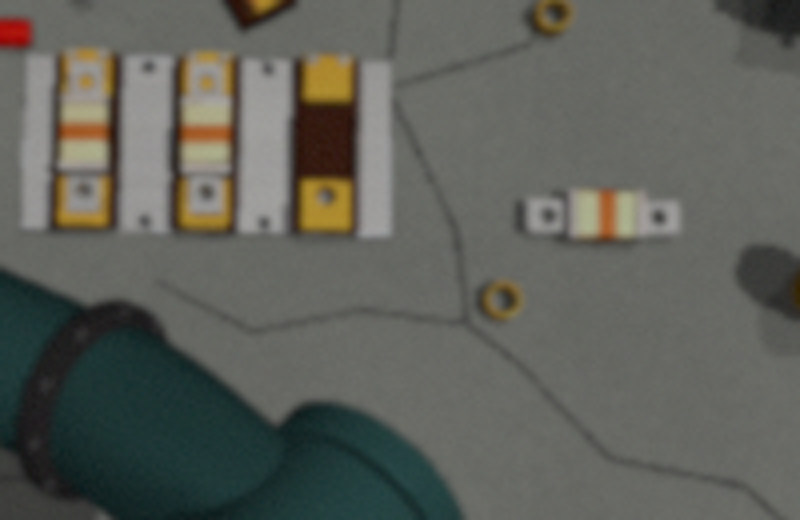

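C is seated in the middle station and B hasn't moved.

```bash
python3 - <<'E'
from h import *
pick(.5893,-.3199,-90)
s=place(-.1)
if s["tcp_pos"][2]<.0608:
    arm.move_gripper(.056); x,y=J(0,-.1); arm.movel([x,y,.16],.15)
    go(.5,-.3,.3,90,False); st()
    c=grab("top",5); pickle.dump(c,open("top4.pkl","wb"));up(c["img"],205,140,200,130,4,"pics/t4.png")
    c=grab("scene",5); pickle.dump(c,open("scene4.pkl","wb"));up(c["img"],235,170,150,110,5,"pics/s4.png")
E
```

```text
down 0.053 [-0.3  0.8 -0.2]
t65.4 [ 0.5895 -0.32    0.0536] [180.  -0.  -0.] F [-0.9  0.5  5.6] T [0.15 0.33 0.01] op 0.0628 j7 -96
down 0.039 [ 0.5 -0.7 -1.2]
t70.6 [ 0.5899 -0.3201  0.0396] [-179.9   -0.   -90. ] F [-0.7  0.1  4.7] T [ 0.02 -0.04  0.05] op 0.0387 j7 -164
t71.5 [ 0.5883 -0.3195  0.1588] [ 1.799e+02  1.000e-01 -9.000e+01] F [ 0.2 -0.4 -2.4] T [0.03 0.03 0.04] op 0.0390 j7 -163
t73.2 [ 0.6469 -0.0884  0.0864] [-1.8e+02 -1.0e-01  3.0e-01] F [ 0.6 -0.  -1.9] T [ 0.02  0.01 -0.06] op 0.0391 j7 -115
down 0.0585 [-3.4 -0.7  6. ]
t76.7 [ 0.6464 -0.0884  0.0596] [180.   -0.    0.3] F [-3.4 -0.7  6. ] T [ 0.    0.54 -0.03] op 0.0394 j7 -116
t79.5 [ 0.5001 -0.2995  0.2995] [-180.   -0.   90.] F [-0.   0.9 -0.3] T [-0.01 -0.04  0.02] op 0.0556 j7 -8
```

View pics/t4.png

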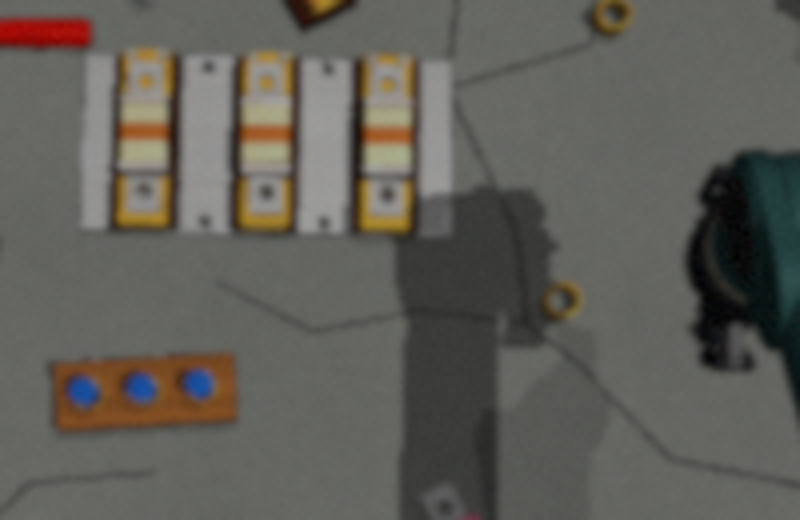

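View pics/s4.png

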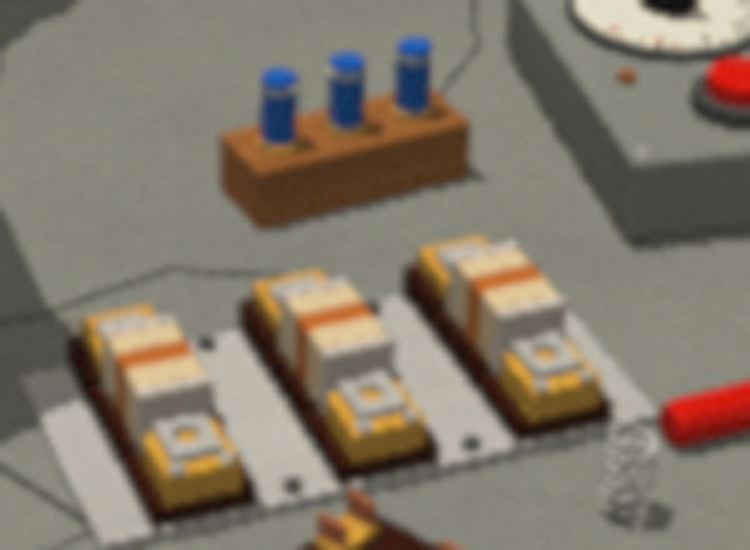

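All three fuses are seated. Now I'll refine the eyelet and pin positions.

```bash
python3 - <<'E'
from h import *
t=load("top4.pkl");s=load("scene4.pkl")
def o(p,x0,y0,k): return (np.array(p,float)+.5)/k-.5+[x0,y0]
off=np.array([.0022,.0020])
print("eyelets",np.round(ray(t,o([(145,190),(266,192),(387,194)],205,140,4),.042)[:,:2]+off,4).tolist())
print("nominal",[np.round(J(-.046,y),4).tolist() for y in(.1,0,-.1)])
print("pins t",np.round(ray(t,o([(83,391),(141,387),(199,384)],205,140,4),.078)[:,:2]+off,4).tolist())
print("pins s",np.round(ray(s,o([(414,46),(347,62),(280,77)],235,170,5),.088)[:,:2],4).tolist())
print("eyes s",np.round(ray(s,o([(515,245),(350,280),(185,315)],235,170,5),.042)[:,:2],4).tolist())
for p in((.431,.153),(.4355,.107),(.439,.060)): print([(round(w),np.round(q).astype(int).tolist()) for w,q in ikopts(*p,.082,95)])
E
```

```text
eyelets [[0.5994, 0.1101], [0.5999, 0.0108], [0.6003, -0.0886]]
nominal [[0.5991, 0.1113], [0.5997, 0.0113], [0.6003, -0.0887]]
pins t [[0.431, 0.1516], [0.4351, 0.1058], [0.4384, 0.0599]]
pins s [[0.4308, 0.15], [0.4354, 0.1038], [0.4388, 0.059]]
eyes s [[0.5914, 0.143], [0.592, 0.0419], [0.5925, -0.0549]]
[(95, [5, 39, -41, 131, 56, 30, -77]), (-85, [18, 48, -62, 131, 67, 45, 92])]
[(95, [10, 38, -40, 132, 56, 28, -71]), (-85, [24, 48, -62, 132, 68, 45, 97])]
[(95, [15, 37, -38, 133, 56, 27, -65]), (-85, [30, 47, -62, 133, 68, 44, 103])]
```

```bash
cat >> h.py <<'E'
def pin(px,py,sy):
    arm.move_gripper(.045,50)
    go(px,py,.16,95); 
    lower(px,py,.16,.082,fmax=6,step=.039)
    arm.move_gripper(0,50); arm.hold(.2); st()
    arm.movel([px,py,.19],.15); s=st()
    assert .018<s["opening"]<.025
    x,y=J(-.046,sy)
    go(x,y,.19,np.degrees(JG)); arm.movel([x,y,.124],.12); st()
    z,c=lower(x,y,.124,.0825,fmax=7); return st(),c
E
python3 - <<'E'
from h import *
s,c=pin(.431,.151,.1)
c=grab("scene",3); up(c["img"],265,170,110,80,7,"pics/p1.png")
E
```

```text
down 0.082 [-0.3  0.1  0.1]
t84.7 [0.4311 0.151  0.0823] [180.   0.  95.] F [-0.5 -0.6  6.3] T [-0.15  0.12  0.02] op 0.0204 j7 -78
t85.6 [0.4306 0.1504 0.1893] [-179.9    0.    95. ] F [ 0.4  0.3 -1.4] T [ 0.02 -0.    0.07] op 0.0205 j7 -62
t87.3 [0.5993 0.1117 0.1242] [-180.    -0.     0.4] F [ 0.3 -0.8 -0.3] T [0.05 0.02 0.04] op 0.0204 j7 -130
contact at 0.0825 0.0843 [-3.1 -1.2 13.2]
t92.6 [0.5995 0.1115 0.0843] [ 1.8e+02 -1.0e-01  3.0e-01] F [-3.1 -1.2 13.2] T [-0.26  0.61 -0.02] op 0.0204 j7 -132
```

View pics/p1.png

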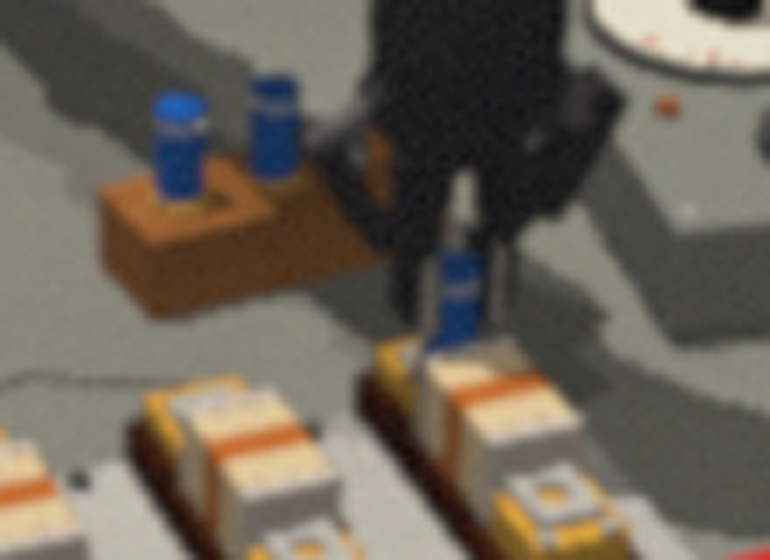

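The collar made contact at the expected height (0.0843 against 0.084). I'll release it and do the other two pins.

```bash
python3 - <<'E'
from h import *
def rel(sy):
    arm.move_gripper(.040); x,y=J(-.046,sy); arm.movel([x,y,.17],.15)
rel(.1)
s,c=pin(.4353,.1053,0)
assert s["tcp_pos"][2]<.087
rel(0)
s,c=pin(.4387,.0597,-.1)
assert s["tcp_pos"][2]<.087
rel(-.1)
go(.5,-.3,.3,90,False); st()
c=grab("top",5);up(c["img"],205,140,200,130,4,"pics/t5.png");up(c["img"],130,180,80,100,6,"pics/kn2.png")
c=grab("scene",5);up(c["img"],235,170,150,110,5,"pics/s5.png");cv2.imwrite("pics/sfull.png",c["img"])
E
```

```text
down 0.082 [-0.2  0.2  0.6]
t97.7 [0.4354 0.1054 0.0823] [-180.    0.  -85.] F [-1.1 -0.5  6.2] T [-0.01  0.08  0.03] op 0.0205 j7 -163
t98.6 [0.4346 0.1053 0.1894] [179.9  -0.  -85. ] F [-0.5  0.6 -0.2] T [ 0.05 -0.   -0.01] op 0.0203 j7 -172
t100.5 [0.6    0.0116 0.1243] [180.   -0.    0.4] F [-0.1 -0.3 -0.3] T [-0.01  0.01  0.03] op 0.0208 j7 -93
contact at 0.0825 0.0843 [-3.6  0.5 14.7]
t105.8 [0.6001 0.0113 0.0843] [-1.8e+02 -1.0e-01  3.0e-01] F [-3.6  0.5 14.7] T [0.05 0.63 0.05] op 0.0206 j7 -93
down 0.082 [ 0.6 -0.3 -0.1]
t110.9 [0.4388 0.0597 0.0823] [180.   0.  95.] F [-0.5  0.2  5.7] T [-0.03  0.13 -0.08] op 0.0206 j7 -38
t111.7 [0.4381 0.0594 0.1893] [-179.9    0.    95. ] F [-0.4  0.5 -0.6] T [ 0.01  0.03 -0.01] op 0.0203 j7 -28
t113.4 [ 0.6006 -0.0884  0.1243] [-180.    -0.     0.4] F [ 0.6 -0.1  0. ] T [-0.   -0.01 -0.03] op 0.0202 j7 -85
contact at 0.0825 0.0844 [-3.  1. 14.]
t118.6 [ 0.6008 -0.0887  0.0844] [ 1.8e+02 -1.0e-01  3.0e-01] F [-3.  1. 14.] T [ 0.07  0.62 -0.01] op 0.0206 j7 -85
t121.2 [ 0.5    -0.2993  0.2992] [-1.799e+02 -1.000e-01  9.000e+01] F [-1.3  0.5 -0.2] T [-0.04  0.01 -0.03] op 0.0403 j7 15
```

View pics/t5.png

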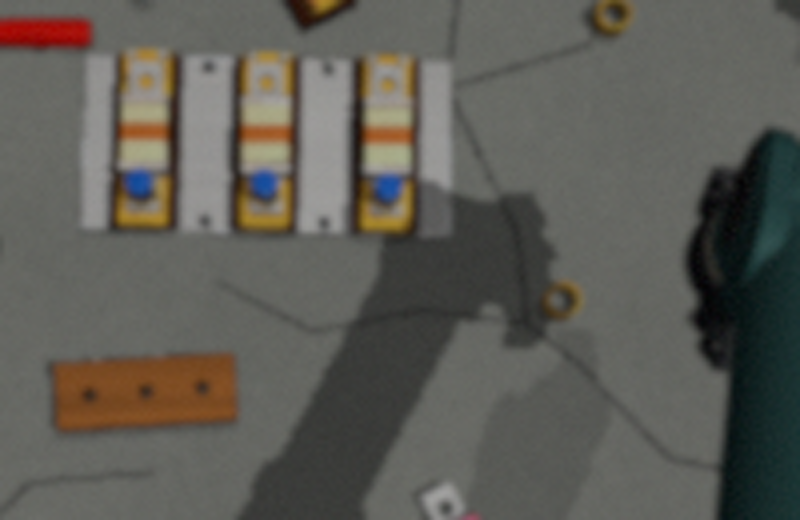

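View pics/s5.png

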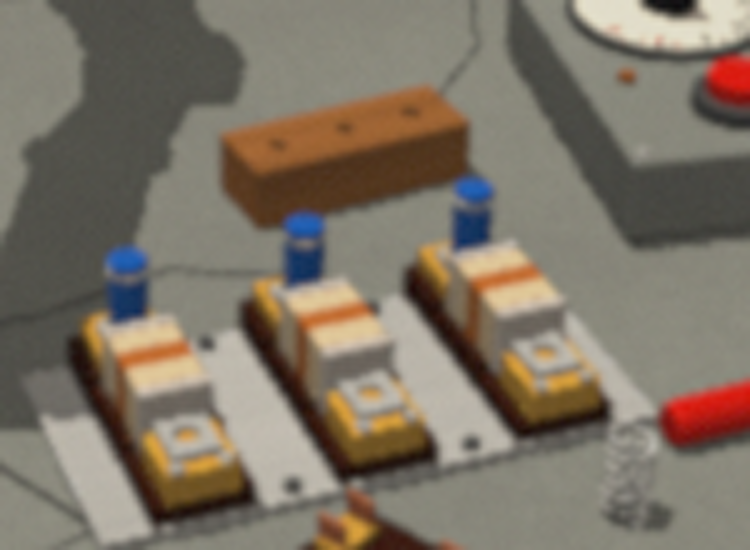

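View pics/kn2.png

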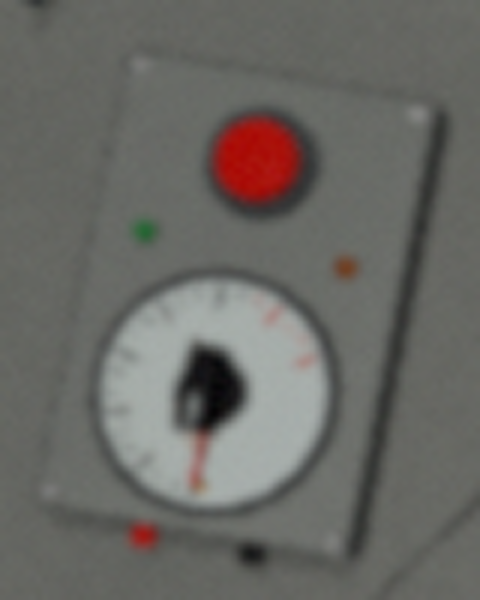

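View pics/sfull.png

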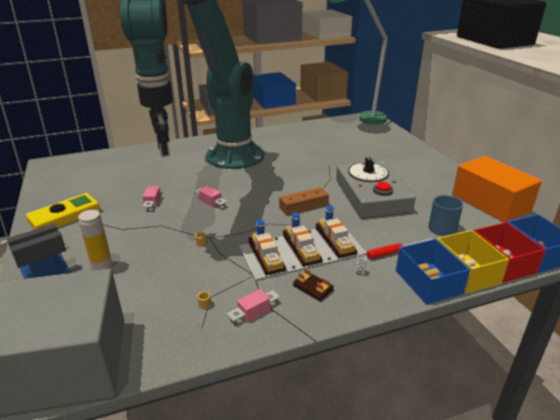

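The pins sit upright at equal heights and the pointer is on the peg. Nothing else on the bench has moved, so I'm handing in.

```bash
python3 - <<'E'
from h import *
st(); print(arm.finish_job()); st()
E
```

```text
t121.7 [ 0.5    -0.2999  0.3   ] [-180.    0.   90.] F [-0.6 -0.3  0.7] T [-0.05  0.03  0.01] op 0.0401 j7 15
the job is handed in; nothing more can be done
None
the job is handed in; nothing more can be done
```

The fuse bench is ready and I handed the job in at about 122 s of the 210 s allowed; no verdict comes back.

- **Stop button:** I pressed it first. It travelled 8 mm to its hard stop, with 17 N on the tool.
- **Reset knob:** I turned it counter-clockwise until the torque rose at its stop. The last picture shows the red pointer on the brass peg.
- **Fuses:** All three beige fuses were on the bench, and each is in its own station. The pink look-alikes were left alone.
- **Pins:** All three pins were needed. Each collar met its tag at about 84.4 mm tool height, where 84 mm was expected, and in the pictures all three stand upright at equal heights.

**Last checks:** In the last pictures nothing else on the bench had visibly moved, and the arm was clear of everything. I saw no fuse knocked aside during the run.

**Disagreements:**
- The top camera read about 2 mm off from the robot in x and y. I corrected for this using a fuse held in the gripper.
- One scene-camera estimate of the eyelet positions came out wrong, because I had picked the wrong features. I dropped it; the corrected top view matched the jig's nominal positions to within about 1.3 mm.

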